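Set the switch on the riveting anvil

TASK

Load the riveting station: pick up the pressure switch with the rectangular base plate and set it down gently, without dropping it, on top of the taller of the two anvils. It should sit flat and upright, centred, its long side running along the narrow top of the anvil, and be let go. Leave the switch with the round base where it stands.

Things in the scene. Friction and masses are not known exactly. Their poses are not given: they have to be found in the camera images.
- plate_switch: Loose switch, 0.2-0.4 kg, upright: bright metal plate 100 x 70 x 5 mm; centred on it a grey block 60 x 36 mm, 45 high (top 50 mm above the plate's underside); on that a brass stub 14 mm across, 12 high. Origin: centre of the plate's underside; x along the long sides of plate and block, y along the short ones, z up. Mass centred above the origin. Grip the block across its 36 mm width (along y).
- tall_anvil: The taller anvil, bolted down: a plain bright metal bar standing on a dark foot 130 x 70 mm, 12 mm thick. The top of the bar is flat, 110 mm long (x) and 36 mm wide (y), 90 mm above the bench. Origin: centre of the underside of the foot, on the bench; x along the bar, y across it, z up.
- low_anvil: The lower anvil, bolted down: same foot and same 110 x 36 mm top, but only 45 mm high. Origin and axes as for the tall one. Not used.
- round_switch: Loose pressure switch with a round base, to be left alone: a bright metal disc 84 mm across, 5 mm thick, with a round grey plastic body 40 mm across, 45 mm high, and the same brass stub on top (62 mm overall). Origin: centre of its underside, z up.
Things that resemble listed ones, but are neither listed nor needed, are in the scene too. Leave any brown look-alike of the plate_switch alone.

How it is judged:
By the outcome, as a careful person would: the job done as asked, in the order asked, and still so for the second after the job is handed in, with the robot touching nothing.
It also fails if it takes over 38 s, if anything falls off the work surface, if the arm or the gripper's body presses on something with over 40 N, if the wrist force passes 120 N, or if a joint passes its speed limit or range.

ROBOT

A 6-joint arm with a two-finger parallel gripper is mounted at the origin on the work surface. World frame = base frame: x ahead of the robot, y to its left, z up, the work surface at z = 0. Lengths are in mm, angles in degrees, forces in N, time in s.
With the tool pointing down it reaches from about 325 to 900 mm from the base axis. Payload 6.1 kg.
Tool frame: the origin (TCP) lies at the very end of the fingers, on their centre line; the grasp point (between the pads) lies 19 mm behind it; z points along the fingers, y is the direction in which the jaws open and shut (so a half turn about z gives the same grasp; the last joint's range is limited). The gripper opens to 85 mm and grips with 20 to 120 N. Pads are 22 mm wide; open, the fingers measure 114 mm over their backs; the gripper's body (76 mm by 85 mm) begins 54 mm behind the grasp point. The pads swing forward as they close: fully open they stand 13 mm farther back than shut.
Start: joints at [69.322, 12.628, 87.462, -0, 79.91, -7.225], TCP at [145.404, 607.843, 231.3] pointing down, gripper open.
Joint ranges: [-170.65, 170.65], [-52.31, 119.04], [5.05, 147.46], [-71.25, 251.25], [11.57, 151.72], [-153.62, 153.62]. Speed limits (degrees/s): [147.25, 147.25, 172.46, 180, 180, 180].

INTERFACE

Orientations are given as a 3x3 rotation matrix whose columns are the frame's x, y, z axes.
In Python, from bench import robot gives the robot as it stands. The module is installed in compiled form; this text tells all that it offers.
- The arm moves only by the shell command python3 -m pendant 'ROWS' [FORCE]. ROWS is JSON, a list of rows, each a list of 7 numbers: the shift along the tool's x, y, z in m, then the turn, a rotation vector about the tool's x, y, z in degrees, then the finger opening in m, from 0 to 0.0854. In form: [[x, y, z, rx, ry, rz, claw], ...]. A call has 1 to 10 rows; each row is the pose to reach, as a shift and turn from the pose measured when the call began, along the tool's axes at that moment; what a row does not reach only later rows make up. A row lasts 1/8 s, in which the tool goes at most 62.5 mm and 10.7 degrees, less where a joint would pass 70% of its speed; a pose out of reach is approached as far as the arm can. A call with a gripper value outside its range is refused whole. The fingers move at their own pace and stop on an object; FORCE is the grip in N (left out, the last holds). Time passes only in rows, so rows that repeat a pose let the fingers close. It gives the time, the measured TCP pose, the force and the opening at its end, in the units of the state.
- robot.observe(): the state, without advancing time (a new reading comes with each control period).
- robot.camera(name): name is "scene" or "top" or "wrist"; returns a dict with "image" (400x640x3 uint8, red, green, blue), "intrinsics" (3x3 intrinsics, pixels), "R" (3x3) and "t" (3): a world point X has camera coordinates R X + t. Camera axes: x right, y down, z forward; pixel columns grow to the right and rows downward; lengths in mm; the calibration is good to about 2 mm. A picture is of the moment at which its call begins. There is no depth.
- robot.close_job(): hands the job in, once; it reports no verdict.
The state is a dict: "time": time; "qpos": joint angles; "joint_vel": joint speeds; "effort": joint torques, N m; "tool_pos": TCP position; "tcp_rot": TCP orientation; "contact_force": force on the tool from outside, world axes, zero at the start; "torque": the same for the moment, N m; "opening": opening from 0.0 (shut) to 1.0 (fully open).
Only numpy, scipy, OpenCV 4.12 (cv2) and the standard library are available. Lean on these libraries where they do the work, as an engineer would, in place of code of your own. Each camera call takes 0.05 s, during which the arm holds its last target.

## Working session

There is one attempt and no reset: what is moved stays moved. The work goes in short steps, Python scripts to look and compute and a shell command to move; the robot and the scene stay as the last step left them, time stands still between calls to the robot, and variables do not carry over. Pictures are saved under pics/ and viewed, and the job is handed in when it is done.

```bash
mkdir -p pics; python3 - <<'E'
from bench import robot
import cv2,numpy as np
s=robot.observe();print(s)
for n in ["scene","top","wrist"]:
    c=robot.camera(n);cv2.imwrite(f"pics/{n}0.png",c["image"][:,:,::-1]);print(n,c["intrinsics"],c["R"],c["t"])
    np.savez(f"pics/{n}0.npz",**c)
E
```

```text
{'time': 0.0, 'qpos': array([ 6.93225633e+01,  1.26767586e+01,  8.75259678e+01,  1.88917700e-04,
        7.99135090e+01, -7.22574016e+00]), 'joint_vel': array([-0.01051102, -0.02971429, -0.0103762 , -0.05032609,  0.05885637,
        0.01545575]), 'effort': array([-3.82248018e-04, -4.96897066e+01, -3.89395058e+01, -3.93323371e-04,
        1.09107417e-02,  4.61465277e-06]), 'tool_pos': array([145.17841442, 607.26042549, 230.18100738]), 'tcp_rot': array([[-9.72566154e-01,  2.32625360e-01, -7.19380375e-04],
       [ 2.32626329e-01,  9.72564339e-01, -1.89686118e-03],
       [ 2.58385683e-04, -2.01216980e-03, -9.99997942e-01]]), 'contact_force': array([-0.0330304 , -0.16519938,  0.05370576]), 'torque': array([0.0022129 , 0.00794808, 0.0203874 ]), 'opening': 0.9998441385555816}
scene [[441.63150303   0.         323.35123072]
 [  0.         441.63150303 195.26721329]
 [  0.           0.           1.        ]] [[-0.39350219  0.91932296 -0.00114836]
 [ 0.75718283  0.32339166 -0.56753149]
 [-0.52137336 -0.22419441 -0.82335089]] [ 210.74253648 -335.18839879 1138.91274462]
top [[384.00878062   0.         316.35319988]
 [  0.         384.00878062 204.46112373]
 [  0.           0.           1.        ]] [[ 0.0283315  -0.99941382 -0.01921848]
 [-0.99847807 -0.02738442 -0.04787107]
 [ 0.04731672  0.02054549 -0.99866862]] [-29.48673067 460.84892356 754.84046458]
wrist [[321.58422033   0.         312.801404  ]
 [  0.         321.58422033 196.15566484]
 [  0.           0.           1.        ]] [[ 2.31909171e-01  9.72737231e-01 -6.44087216e-04]
 [ 9.31882167e-01 -2.21978984e-01  2.86916291e-01]
 [ 2.78951184e-01 -6.71387326e-02 -9.57955441e-01]] [-624.1023871   -37.23481908  378.6535208 ]
```

View pics/scene0.png

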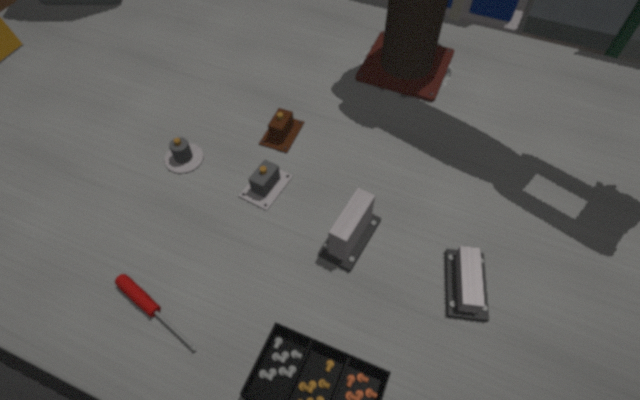

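View pics/top0.png

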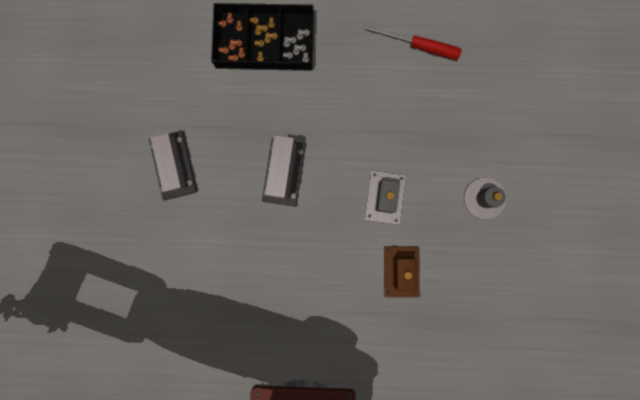

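View pics/wrist0.png

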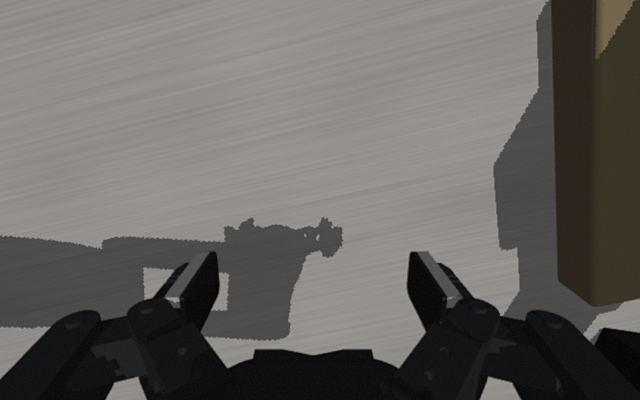

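The scene view shows the plate switch at about (265,180), the brown look-alike at (283,128), the round switch at (180,155), and bars at (350,225) and (470,280). The bar at (350,225) looks taller. In the top view these are at (385,198), (402,270), (487,197), (284,168) and (172,165). The wrist view shows a tall brown object close to the arm on the +y side. Next I'll measure them.

```bash
cat > h.py <<'E'
import numpy as np,cv2
def ray(c,p,z):
    K,R,t=c["intrinsics"],c["R"],c["t"]
    d=R.T@np.linalg.inv(K)@np.array([p[0],p[1],1.]);o=-R.T@t
    return o+d*(z-o[2])/d[2]
def comps(im,win,lo,hi,maxsat=40):
    x0,y0,x1,y1=win;g=im[y0:y1,x0:x1].astype(int)
    m=((g.mean(2)>lo)&(g.mean(2)<hi)&(g.max(2)-g.min(2)<maxsat)).astype(np.uint8)
    return m
def quad(m,win,c,z):
    cs,_=cv2.findContours(m,cv2.RETR_EXTERNAL,cv2.CHAIN_APPROX_NONE)
    k=max(cs,key=cv2.contourArea).reshape(-1,2)+np.array(win[:2])
    P=np.array([ray(c,p,z)[:2] for p in k],np.float32)
    (ce,sz,a)=cv2.minAreaRect(P)
    if sz[0]<sz[1]: sz=sz[::-1];a+=90
    return np.round(ce,1),np.round(sz,1),round((a+90)%180-90,1)
E
python3 - <<'E'
import numpy as np,cv2
from h import *
t=dict(np.load("pics/top0.npz"));s=dict(np.load("pics/scene0.npz"))
print("cams",-t["R"].T@t["t"],-s["R"].T@s["t"])
im=t["image"]
print(im[168,150:200:3].mean(1),im[170,262:312:3].mean(1),im[198,360:412:3].mean(1))
im=s["image"];print(im[180:181,235:300:4].mean(2),im[210,320:390:4].mean(1),im[280,440:495:4].mean(1))
cv2.imwrite("pics/tz.png",cv2.resize(t["image"][110:310,130:430,::-1],None,fx=2.6,fy=2.6,interpolation=cv2.INTER_CUBIC))
cv2.imwrite("pics/sz.png",cv2.resize(s["image"][150:330,230:500,::-1],None,fx=2.9,fy=2.9,interpolation=cv2.INTER_CUBIC))
E
```

```text
cams [425.26636855 -32.35793059 775.33012627] [930.52531515 169.99454507 747.73685995]
[114.         113.          74.         140.66666667 142.33333333
 138.33333333 142.66666667 139.66666667 140.33333333  52.33333333
  46.66666667  26.          48.66666667  50.          50.66666667
 113.66666667 113.33333333] [111.33333333 104.          97.66666667 147.         147.66666667
 145.         145.66666667 146.33333333 147.          67.66666667
  43.66666667  27.66666667  39.66666667  51.66666667 114.33333333
 113.33333333 114.33333333] [110.66666667 110.33333333 108.66666667 146.         146.33333333
 130.66666667  39.66666667  83.33333333  84.          78.
  95.          82.66666667  80.33333333 133.33333333 137.33333333
 113.         113.         114.        ]
[[120.66666667 116.33333333 116.66666667 114.          70.33333333
   82.66666667  85.          85.66666667  68.66666667  45.33333333
   47.         106.         135.         130.         108.33333333
  117.         116.33333333]] [115.66666667 118.66666667 117.         119.33333333 119.33333333
 117.66666667 138.66666667 138.         138.         139.
 140.33333333 136.33333333  74.33333333  89.         115.66666667
 116.33333333 115.         114.66666667] [114.33333333  86.33333333  62.33333333  38.33333333  45.
  69.66666667 153.33333333 152.33333333 151.66666667 155.
 152.33333333  72.33333333 111.66666667 113.33333333]
```

View pics/tz.png

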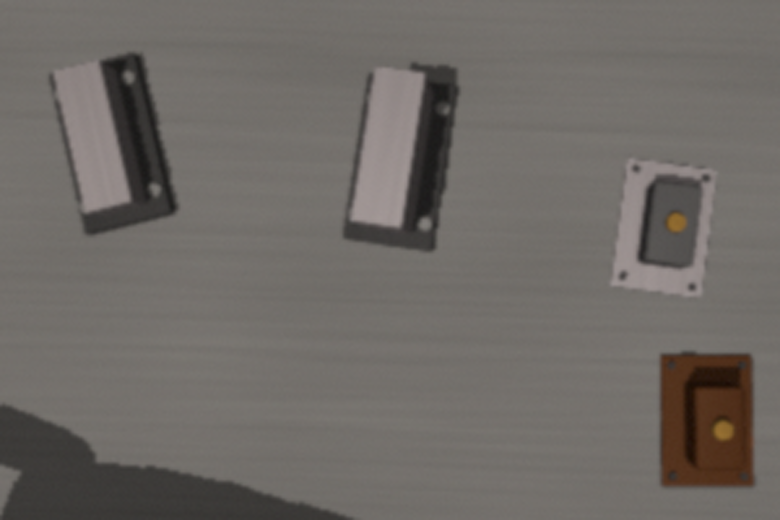

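View pics/sz.png

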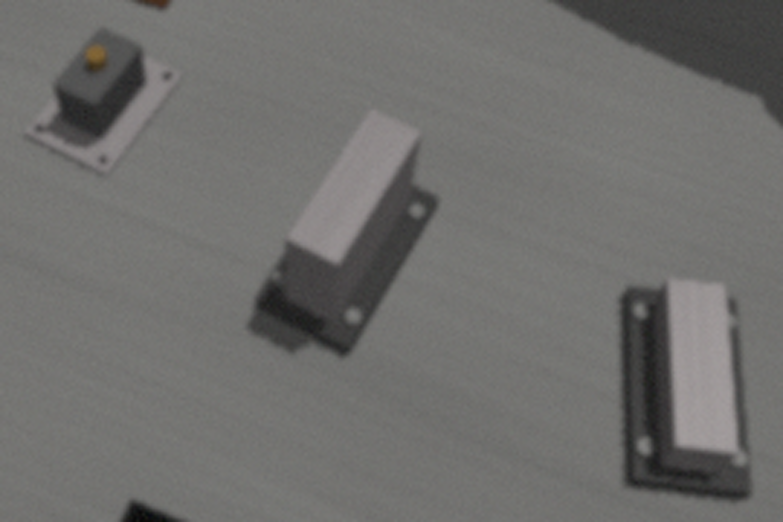

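The zoomed views confirm that the middle bar (scene 350,225) is the tall one, since its side faces are long. Plate and bar tops are brighter than about 128.

```bash
python3 - <<'E'
import numpy as np,cv2
from h import *
t=dict(np.load("pics/top0.npz"));s=dict(np.load("pics/scene0.npz"))
def go(name,c,win,z,lo=128,hi=256):
    print(name,z,*quad(comps(c["image"],win,lo,hi),win,c,z))
T=(255,125,310,215);ST=(315,180,385,250)
for z in (90,45): go("tall top",t,T,z); go("tall scene",s,ST,z,129)
go("low top",t,(145,125,200,205),45)
go("plate top",t,(360,165,412,230),5); go("plate scene",s,(235,155,300,212),5,124)
def brass(c,win):
    x0,y0,x1,y1=win;g=c["image"][y0:y1,x0:x1].astype(int)
    m=(g[:,:,0]-g[:,:,2]>40);y,x=np.nonzero(m);return x.mean()+x0,y.mean()+y0,m.sum()
b1=brass(t,(360,165,412,230));b2=brass(s,(235,155,300,212));print(b1,b2)
P=lambda c:c["intrinsics"]@np.c_[c["R"],c["t"]]
X=cv2.triangulatePoints(P(t),P(s),np.array(b1[:2]),np.array(b2[:2]));print("brass",(X[:3]/X[3]).ravel(),ray(t,b1,60))
E
```

```text
tall top 90 [525.3  51.1] [107.9  34. ] -7.5
tall scene 90 [527.9  51.9] [106.3  33.6] -7.2
tall top 45 [531.8  56.6] [115.   36.3] -7.5
tall scene 45 [500.3  43.8] [113.6  35.9] -7.2
low top 45 [534.4 277.3] [107.   33.2] 15.1
plate top 5 [ 480.1 -153.5] [98.6 68.6] -6.2
plate scene 5 [ 483.  -145.6] [97.5 54.6] -7.7
(np.float64(389.6458333333333), np.float64(195.125), np.int64(48)) (np.float64(262.5), np.float64(168.5), np.int64(32))
brass [ 480.71623634 -154.47065387   56.28379821] [ 480.28182887 -153.49201455   60.        ]
```

The readings agree:
- **Plate switch:** (480.5, −154), yaw about −6.5°.
- **Tall anvil top:** (526.5, 51.5), yaw about −7.3°. At z=90 its size comes out at 108×34 in both views.
- **Other bar:** fits z=45.

I'll start by moving towards the switch, away from the brown box.

```bash
python3 -m pendant '[[-0.03,-0.03,0,0,0,0,0.0854],[-0.07,-0.06,0,0,0,0,0.0854],[-0.115,-0.09,0,0,0,0,0.0854],[-0.16,-0.125,0,0,0,0,0.0854],[-0.205,-0.16,0,0,0,0,0.0854],[-0.25,-0.195,0,0,0,0,0.0854],[-0.295,-0.23,0,0,0,0,0.0854],[-0.34,-0.265,0,0,0,0,0.0854],[-0.38,-0.295,0,0,0,0,0.0854],[-0.41,-0.32,0,0,0,0,0.0854]]'
```

```text
time: 1.4
tool_pos: [470.5, 198.9, 230.7]
tcp_rot: [[-0.972, 0.234, -0.001], [0.234, 0.972, -0.002], [0.0, -0.002, -1.0]]
contact_force: [0.1, 0.1, -0.8]
opening: 0.996
```

```bash
python3 -m pendant '[[-0.008,-0.03,0,0,0,-1,0.0854],[-0.02,-0.07,0.01,0,0,-2,0.0854],[-0.032,-0.115,0.02,0,0,-3,0.0854],[-0.044,-0.16,0.03,0,0,-4,0.0854],[-0.056,-0.205,0.04,0,0,-5,0.0854],[-0.068,-0.25,0.055,0,0,-6,0.0854],[-0.078,-0.29,0.07,0,0,-7,0.0854],[-0.088,-0.325,0.085,0,0,-7,0.0854],[-0.092,-0.341,0.095,0,0,-7,0.0854],[-0.092,-0.341,0.1,0,0,-7,0.0854]]'
python3 - <<'E'
from bench import robot
import cv2,numpy as np
c=robot.camera("wrist");cv2.imwrite("pics/w1.png",c["image"][:,:,::-1]);np.savez("pics/w1.npz",**c)
s=robot.observe();print(s["tool_pos"],np.degrees(np.arctan2(s["tcp_rot"][1,1],s["tcp_rot"][0,1])))
E
```

```text
time: 2.65
tool_pos: [479.7, -154.6, 130.5]
tcp_rot: [[-0.993, 0.115, -0.002], [0.115, 0.993, -0.001], [0.002, -0.001, -1.0]]
contact_force: [0.4, -0.0, 0.4]
opening: 1.001
[ 479.53323991 -153.64035308  130.06542391] 83.42487698518764
```

View pics/w1.png

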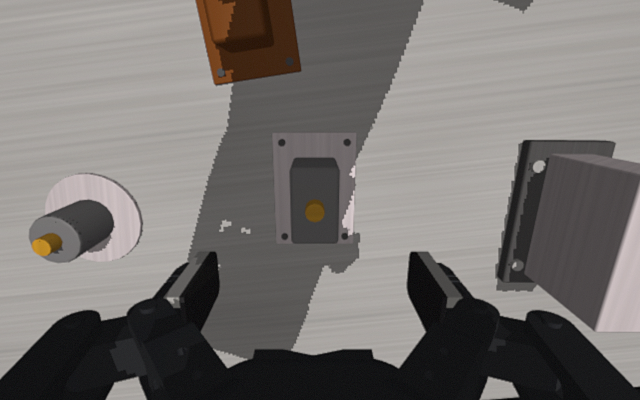

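The wrist view shows the switch squarely between the fingers: brass at (315,212), plate holes at (282,142), (347,142), (285,236) and (344,236). I'll check those numerically.

```bash
python3 - <<'E'
from h import *
c=dict(np.load("pics/w1.npz"))
h=[ray(c,p,5)[:2] for p in [(282,142),(347,142),(344,236),(285,236)]]
print(np.round(h,1),np.mean(h,0));print(ray(c,(315,212),62))
d=(h[0]+h[1]-h[2]-h[3]);d=-d;print(np.degrees(np.arctan2(d[1],d[0])))
E
```

```text
[[ 437.  -175.5]
 [ 443.1 -121.9]
 [ 527.  -131.8]
 [ 520.9 -184.8]] [ 481.98136964 -153.48510366]
[ 481.12873988 -153.34282437   62.        ]
-6.496954853236808
```

```bash
python3 -m pendant '[[-0.001,0,0.03,0,0,0,0.0854],[-0.001,0,0.06,0,0,0,0.0854],[-0.001,0,0.085,0,0,0,0.0854],[-0.001,0,0.102,0,0,0,0.0854],[-0.001,0,0.112,0,0,0,0.0854],[-0.001,0,0.116,0,0,0,0.0854],[-0.001,0,0.116,0,0,0,0.0854]]'
python3 -m pendant '[[0,0,0,0,0,0,0.03],[0,0,0,0,0,0,0.03],[0,0,0,0,0,0,0.03],[0,0,0,0,0,0,0.03],[0,0,0,0,0,0,0.03],[0,0,0,0,0,0,0.03],[0,0,0,0,0,0,0.03]]' 50
```

```text
time: 3.58
tool_pos: [480.6, -153.8, 14.4]
tcp_rot: [[-0.993, 0.114, -0.002], [0.114, 0.993, -0.0], [0.002, -0.001, -1.0]]
contact_force: [-0.5, -0.3, 1.4]
opening: 1.0
time: 4.45
tool_pos: [481.1, -154.0, 15.0]
tcp_rot: [[-0.993, 0.114, -0.001], [0.114, 0.993, -0.001], [0.001, -0.001, -1.0]]
contact_force: [-1.3, 0.9, 5.2]
opening: 0.416
```

Gripped at about 35.5 mm. Lifting now.

```bash
python3 -m pendant '[[0,0,-0.005,0,0,0,0.03],[0,0,-0.015,0,0,0,0.03],[0,0,-0.03,0,0,0,0.03],[0,0,-0.055,0,0,0,0.03],[0,0,-0.085,0,0,0,0.03],[0,0,-0.115,0,0,0,0.03],[0,0,-0.14,0,0,0,0.03],[0,0,-0.15,0,0,0,0.03],[0,0,-0.15,0,0,0,0.03]]' 50
python3 - <<'E'
from bench import robot
import cv2,numpy as np
for n in ["wrist","scene"]:
    c=robot.camera(n);cv2.imwrite(f"pics/{n}2.png",c["image"][:,:,::-1]);np.savez(f"pics/{n}2.npz",**c)
E
```

```text
time: 5.58
tool_pos: [481.5, -154.1, 165.7]
tcp_rot: [[-0.993, 0.114, 0.001], [0.114, 0.993, -0.002], [-0.001, -0.001, -1.0]]
contact_force: [0.3, -0.1, -2.7]
opening: 0.417
```

View pics/wrist2.png

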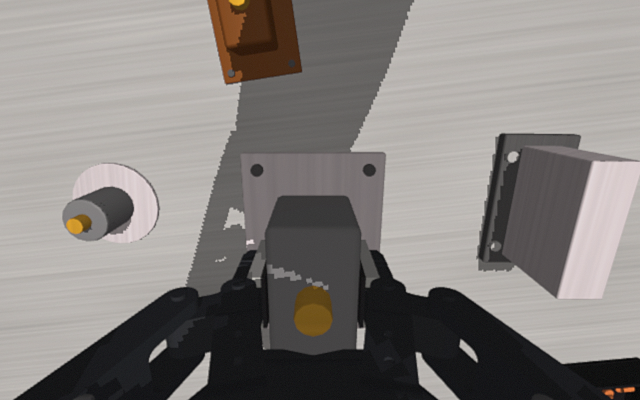

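View pics/scene2.png

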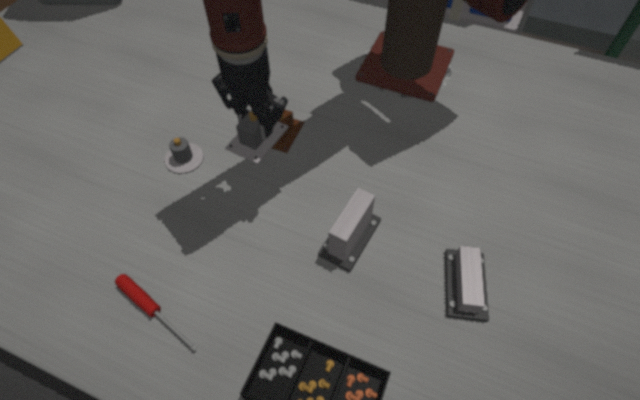

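The switch hangs level in the grip: near plate edge (242,153)–(385,153), holes at (257,170) and (370,170). The anvil is free on the right. I'll check how it sits in the hand, and re-measure the anvil in this wrist view.

```bash
python3 - <<'E'
from h import *
c=dict(np.load("pics/wrist2.npz"))
z=150.7
e=[ray(c,p,z+5)[:2] for p in [(242,153),(385,153)]];h=[ray(c,p,z+5)[:2] for p in [(257,170),(370,170)]]
print(np.round(e,1),np.round(h,1)); m=np.mean(e,0);d=e[1]-e[0];print("width",np.linalg.norm(d)); n=np.array([d[1],-d[0]])/np.linalg.norm(d);print("centre",m+50*n, "yaw",np.degrees(np.arctan2(n[1],n[0])))
b=ray(c,(313,310),z+62);print("brass",b)
E
```

```text
[[ 428.9 -182.2]
 [ 436.6 -114.5]] [[ 437.9 -176.4]
 [ 444.1 -122.1]]
width 68.14539096607211
centre [ 482.43053833 -154.0297088 ] yaw -6.525005439093569
brass [ 478.0978592  -153.78261938  212.7       ]
```

```bash
python3 -m pendant '[[-0.002,0.015,0,0,0,0,0.03],[-0.005,0.04,0,0,0,0,0.03],[-0.008,0.07,0,0,0,0,0.03],[-0.011,0.105,0,0,0,0,0.03],[-0.014,0.14,0,0,0,0.7,0.03],[-0.017,0.17,0,0,0,0.7,0.03],[-0.02,0.195,0,0,0,0.7,0.03],[-0.021,0.206,0,0,0,0.7,0.03],[-0.021,0.209,0,0,0,0.7,0.03],[-0.021,0.209,0.01,0,0,0.7,0.03]]' 50
python3 - <<'E'
from bench import robot
import cv2,numpy as np
for n in ["wrist","scene","top"]:
    c=robot.camera(n);cv2.imwrite(f"pics/{n}3.png",c["image"][:,:,::-1]);np.savez(f"pics/{n}3.npz",**c)
s=robot.observe();print(s["tool_pos"],s["tcp_rot"],s["contact_force"])
E
```

```text
time: 6.92
tool_pos: [525.8, 51.3, 154.1]
tcp_rot: [[-0.992, 0.127, -0.001], [0.127, 0.992, -0.0], [0.001, -0.001, -1.0]]
contact_force: [-0.2, -0.4, -3.3]
opening: 0.417
[524.35837735  50.90834336 152.63641841] [[-9.91807909e-01  1.27655194e-01 -4.60685873e-03]
 [ 1.27657199e-01  9.91818340e-01 -1.42609292e-04]
 [ 4.55096216e-03 -7.29539705e-04 -9.99989378e-01]] [ 0.09458761  0.04206836 -2.33942802]
```

View pics/wrist3.png

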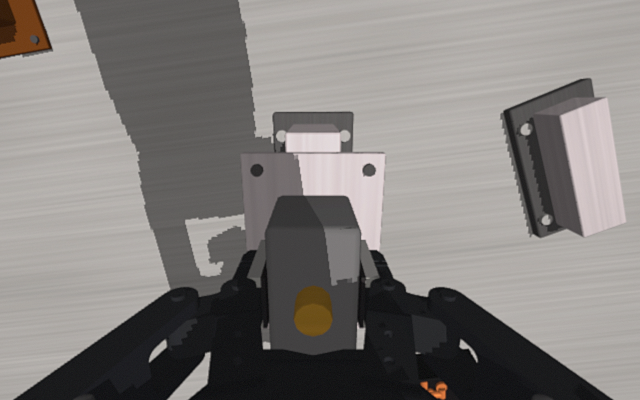

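View pics/scene3.png

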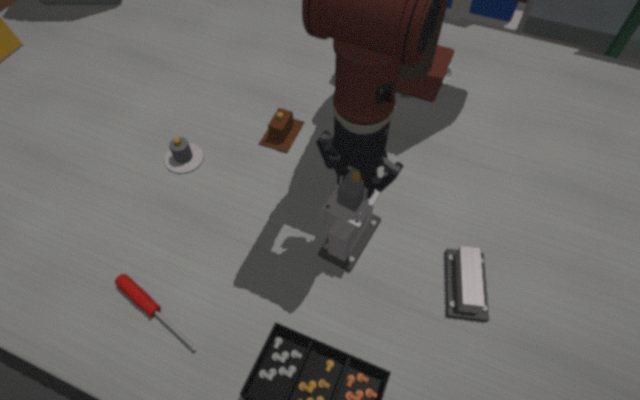

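The wrist view shows the plate hanging over the bar. The foot's rear edge is (273,112)–(353,112), the bolts are at (281,135) and (345,135), and the bar's rear top edge is around row 132, columns 287–340. I'll use these to refine the anvil's centre.

```bash
python3 - <<'E'
from h import *
c=dict(np.load("pics/wrist3.npz"))
cv2.imwrite("pics/wz.png",cv2.resize(c["image"][100:190,225:400,::-1],None,fx=4.5,fy=4.5,interpolation=cv2.INTER_NEAREST))
u=np.array([np.cos(np.radians(-7.3)),np.sin(np.radians(-7.3))]);w=np.array([-u[1],u[0]])
for nm,p,q,z,d in [("foot",(273,112),(353,112),12,65),("bar",(286,132),(340,132),90,55),("bolts",(281,135),(345,135),14,0),("plate",(242,153),(385,153),142.5,50)]:
    a,b=ray(c,p,z)[:2],ray(c,q,z)[:2];m=(a+b)/2
    dd=b-a; print(nm,np.linalg.norm(dd),m+d*u,"yaw",np.degrees(np.arctan2(-dd[0],dd[1])), "lateral",m@w)
print(np.array([526.5,51.5])@w)
E
```

```text
foot 68.59411141108731 [527.33115296  51.09738759] yaw -7.236269394447626 lateral 117.68834133196377
bar 34.21259867116838 [526.88549358  51.07048481] yaw -7.238361188658295 lateral 117.60502908326121
bolts 55.592835088260294 [481.97468339  56.92984523] yaw -7.238681308259585 lateral 117.71032160336657
plate 68.8744589024723 [526.93797593  51.25318208] yaw -7.240638090759338 lateral 117.79291413924074
117.98208022199756
```

View pics/wz.png

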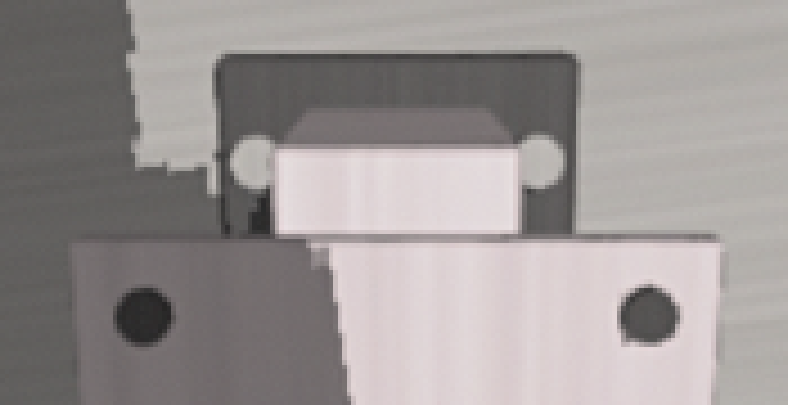

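The held plate at (526.9, 51.3) and the anvil at about (527, 51.1) agree within 1 mm, and both yaws are −7.24°. I'll lower straight down, with contact expected at a TCP z of about 105.

```bash
python3 -m pendant '[[0,0,0.01,0,0,0,0.03],[0,0,0.022,0,0,0,0.03],[0,0,0.032,0,0,0,0.03],[0,0,0.038,0,0,0,0.03],[0,0,0.041,0,0,0,0.03],[0,0,0.041,0,0,0,0.03],[0,0,0.041,0,0,0,0.03]]' 50
python3 - <<'E'
from bench import robot
s=robot.observe();print(s["tool_pos"],s["tcp_rot"][2],s["contact_force"])
E
```

```text
time: 7.95
tool_pos: [524.5, 51.0, 112.1]
tcp_rot: [[-0.992, 0.128, -0.004], [0.128, 0.992, -0.0], [0.004, -0.001, -1.0]]
contact_force: [-0.9, 0.8, -3.0]
opening: 0.416
[524.53587317  50.95051309 112.07660845] [ 3.70190797e-03 -6.64686240e-04 -9.99992927e-01] [-0.90749553  0.76167523 -2.96543679]
```

```bash
python3 -m pendant '[[-0.001,0,0.002,0,0,0,0.03],[-0.001,0,0.004,0,0,0,0.03],[-0.001,0,0.005,0,0,0,0.03],[-0.001,0,0.005,0,0,0,0.03]]' 50
python3 - <<'E'
from bench import robot
import cv2,numpy as np
s=robot.observe();print(s["tool_pos"],s["tcp_rot"][:,2],s["contact_force"])
c=robot.camera("wrist");cv2.imwrite("pics/w4.png",c["image"][:,:,::-1]);np.savez("pics/w4.npz",**c)
cv2.imwrite("pics/w4z.png",cv2.resize(c["image"][90:190,225:400,::-1],None,fx=4.5,fy=4.5,interpolation=cv2.INTER_NEAREST))
E
```

```text
time: 8.45
tool_pos: [525.4, 50.8, 106.9]
tcp_rot: [[-0.992, 0.128, -0.004], [0.128, 0.992, -0.0], [0.004, -0.001, -1.0]]
contact_force: [-0.3, 0.4, -3.7]
opening: 0.412
[525.3559161   50.80997486 106.90314096] [-4.12148403e-03 -1.61703032e-04 -9.99991494e-01] [-0.25203405  0.41350367 -3.68503935]
```

View pics/w4z.png

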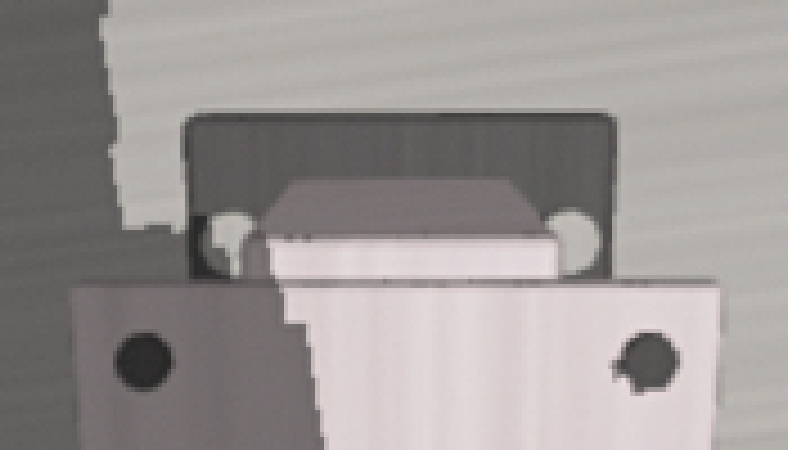

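```bash
python3 - <<'E'
from h import *
c=dict(np.load("pics/w4.npz"))
u=np.array([np.cos(np.radians(-7.3)),np.sin(np.radians(-7.3))])
f=lambda x,y:(225+x/4.5-.5,90+y/4.5-.5)
for nm,p,q,z,d in [("foot",f(185,116),f(616,116),12,65),("bar",f(245,237),f(559,237),90,55),("plate",f(71,285),f(720,285),97,50)]:
    a,b=ray(c,p,z)[:2],ray(c,q,z)[:2];m=(a+b)/2;dd=b-a
    print(nm,np.linalg.norm(dd),m+d*u,np.degrees(np.arctan2(-dd[0],dd[1])))
E
```

```text
foot 68.76843221742062 [527.24671291  50.93411886] -7.286739401942953
bar 34.465831092018604 [526.94555846  50.94520367] -7.288893151405128
plate 68.7596245778957 [526.0638901   50.34652839] -7.289775882175873
```

The plate is within 1 mm of centre, so I'll nudge it and level it while lowering slowly to contact.

```bash
python3 -m pendant '[[-0.001,0.0005,0.0003,0,-0.2,0,0.03],[-0.001,0.0005,0.0008,0,-0.2,0,0.03],[-0.001,0.0005,0.0012,0,-0.2,0,0.03],[-0.001,0.0005,0.0015,0,-0.2,0,0.03]]' 50
```

```text
time: 9.0
tool_pos: [526.5, 51.2, 105.5]
tcp_rot: [[-0.992, 0.128, -0.001], [0.128, 0.992, -0.001], [0.0, -0.001, -1.0]]
contact_force: [0.4, 0.0, -3.3]
opening: 0.416
```

```bash
python3 -m pendant '[[0,0,0.0003,0,0,0,0.03],[0,0,0.0006,0,0,0,0.03],[0,0,0.0009,0,0,0,0.03]]' 50
```

```text
time: 9.38
tool_pos: [526.5, 51.2, 105.0]
tcp_rot: [[-0.992, 0.128, -0.001], [0.128, 0.992, -0.001], [0.001, -0.001, -1.0]]
contact_force: [-2.9, -0.0, 3.3]
opening: 0.417
```

The force went from −3.3 to +3.3 N, so the plate is touching at the expected height. Releasing.

```bash
python3 -m pendant '[[0,0,0,0,0,0,0.036],[0,0,0,0,0,0,0.038],[0,0,0,0,0,0,0.042],[0,0,0,0,0,0,0.05],[0,0,0,0,0,0,0.065],[0,0,0,0,0,0,0.08],[0,0,0,0,0,0,0.08],[0,0,0,0,0,0,0.08]]' 20
python3 -m pendant '[[0,0,-0.005,0,0,0,0.08],[0,0,-0.015,0,0,0,0.08],[0,0,-0.035,0,0,0,0.08],[0,0,-0.06,0,0,0,0.08],[0,0,-0.09,0,0,0,0.08],[0,0,-0.12,0,0,0,0.08],[0,0,-0.14,0,0,0,0.08],[0,0,-0.15,0,0,0,0.08],[0,0,-0.15,0,0,0,0.08]]'
python3 - <<'E'
from bench import robot
import cv2,numpy as np
for n in ["wrist","scene","top"]:
    c=robot.camera(n);cv2.imwrite(f"pics/{n}5.png",c["image"][:,:,::-1]);np.savez(f"pics/{n}5.npz",**c)
E
```

```text
time: 10.38
tool_pos: [526.5, 51.2, 105.0]
tcp_rot: [[-0.992, 0.128, -0.001], [0.128, 0.992, -0.001], [0.001, -0.001, -1.0]]
contact_force: [-0.9, 0.4, -0.2]
opening: 0.935
time: 11.5
tool_pos: [527.0, 51.2, 255.8]
tcp_rot: [[-0.992, 0.128, 0.001], [0.128, 0.992, -0.001], [-0.001, -0.001, -1.0]]
contact_force: [0.6, -0.8, -0.1]
opening: 0.937
```

View pics/wrist5.png

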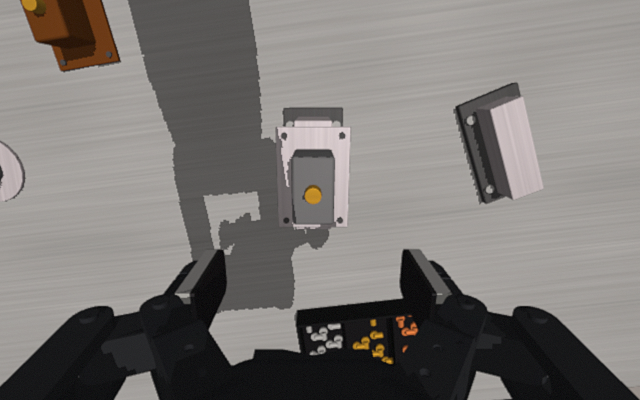

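View pics/scene5.png

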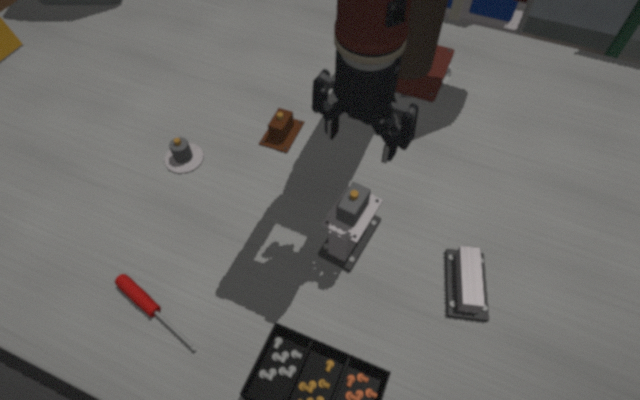

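The wrist view shows the switch upright on the bar, with its holes at (284,136), (342,136), (340,220) and (287,220) and brass at (313,195). The scene view agrees, and the round and brown switches haven't moved. I'll check the numbers.

```bash
python3 - <<'E'
from h import *
c=dict(np.load("pics/wrist5.npz"))
h=[ray(c,p,95)[:2] for p in [(284,136),(342,136),(340,220),(287,220)]]
d=h[2]+h[3]-h[0]-h[1]
print("plate",np.mean(h,0),"yaw",np.degrees(np.arctan2(d[1],d[0])),"sides",[round(float(np.linalg.norm(h[i]-h[(i+1)%4])),1) for i in range(4)],"brass",ray(c,(313,195),152))
E
python3 - <<'E'
from bench import robot
s=robot.observe();print(s["time"],s["contact_force"],s["opening"]);print(robot.close_job())
E
```

```text
plate [527.97366602  51.49055726] yaw -6.928573992182836 sides [54.1, 83.7, 53.4, 83.7] brass [526.57381544  51.34780649 152.        ]
11.65 [-0.39555627  1.09331635 -0.79120304] 0.937607405969009
the job is handed in; nothing more can be done
None
```

The plate switch is standing upright on the tall anvil, let go, and I handed the job in at 11.65 s.

- **Pick and place:** I gripped it across the block's 36 mm width and lifted it level. I lowered it until the wrist force changed by about 6.6 N, at the expected height, so it was not dropped. Then I opened the fingers and moved straight up, about 150 mm clear.
- **Final position:** The plate centre measured about (527–528, 51.4) mm from the hole pattern and stub. The anvil centre measured about (527, 51), so it is centred to roughly 1 mm.
- **Alignment:** The plate's yaw measured −6.9° against −7.3° for the anvil; pixel reading could account for the difference. All four holes fit one level plane, with opposite sides equal within 1 mm, so it sits flat.
- **Disagreement:** The first plate outline from the scene camera gave its centre about 8 mm off in y, because the block hides part of the plate. I left it out, and the other measurements agreed.
- **Rest of the scene:** The round switch and the brown look-alike stand where they were. No check failed.

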